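# Seal the specimen jar and seat its label holder in the shelf edge

### The arm

A 7-joint arm with a two-finger parallel gripper is mounted at the origin on the work surface. World frame = base frame: x ahead of the robot, y to its left, z up, the work surface at z = 0. Lengths are in m, angles in degrees, forces in N, time in s.
With the tool pointing down it reaches from about 0.425 to 0.825 m from the base axis. Payload 3.6 kg.
Tool frame: the origin (TCP) lies midway between the tips of the shut fingers; the grasp point (between the pads) lies 19 mm behind it (manip.hold_point_z is the distance from the TCP to the grasp point, in m); x points along the fingers, y is the direction in which the jaws open and shut, and the axes are right-handed (so a half turn about x gives the same grasp; the last joint's range is limited). The gripper opens to 93 mm and grips with 3 to 60 N. Pads are 15 mm wide; open, the fingers measure 128 mm over their backs; the gripper's body (75 mm by 188 mm) begins 65 mm behind the grasp point.
Start: joints at [64.372, 35.231, -0.722, 81.555, 0.464, 63.22, -2.315], TCP at [0.266, -0.593, 0.219] pointing down, gripper open.
Joint ranges: [-178.69, 178.69], [-17.37, 117.87], [-77.05, 75.6], [15.02, 138.74], [-78.02, 258.01], [0.78, 113.62], [-162.83, 162.83]. Speed limits (degrees/s): [159.86, 159.86, 180, 180, 180, 180, 180].

### API

Orientations are given as a 3x3 rotation matrix whose columns are the frame's x, y, z axes.
In Python, from plant import manip, imaging, ticket gives the robot as it stands.
- The arm moves only by the tool step_arm, never from a script. Its argument "plan" is a list of rows, each an object of numbers: "x", "y", "z": the shift along the world's x, y, z in mm; "ax", "ay", "az": the turn, a rotation vector about the world's x, y, z in rad. In form: [{"x": .., "y": .., "z": .., "ax": .., "ay": .., "az": ..}, ...]. A call has 1 to 5 rows; each row shifts and turns the commanded pose from where the row before left it; what a row does not reach is not made up. A row lasts 1/8 s, in which the tool goes at most 62.5 mm and 10.7 degrees, less where a joint would pass 70% of its speed; a pose out of reach is approached as far as the arm can. A call is refused whole if a number of a shift passes 62.5 or a number of a turn 0.188, either way. A call with a gripper value outside its range is refused whole. "fingers" is the finger opening in mm, from 0 to 93, set as the call begins (left out, the last holds). The fingers move at their own pace and stop on an object; "force" is the grip in N (left out, the last holds). Time passes only in rows, so rows that do not move let the fingers close. It gives the time, the measured TCP pose, the force and the opening at its end, in the units of the state.
- manip.read_state(): the state, without advancing time (a new reading comes with each control period).
- imaging.capture(name): name is "scene" or "top" or "wrist"; returns a dict with "color" (480x640x3 uint8, red, green, blue), "intrinsics" (3x3 intrinsics, pixels), "T" (4x4, takes a point from camera to world coordinates). Camera axes: x right, y up, looking along -z (the intrinsics and any distortion apply to the point x, -y, -z); pixel columns grow to the right and rows downward; lengths in m; the calibration is good to about 2 mm. A picture is of the moment at which its call begins. There is no depth.
- ticket.sign_off(): hands the job in, once; it reports no verdict.
Trained networks look in a picture, given as the dict that the camera call returned (one of the last four; its "shot" number tells which), for a name from the list of things; names that differ only in an ending like _2 or _b are one class to them, and where a whole thing is asked for, a point or a joint stands for the part that bears it (a point fixed in the world has none). Each returns a list of dicts, best first, with "confidence" (0 to 1); they miss things now and then, are a little off and sometimes report something else, mostly with a low value. They report only what shows in the picture. A call takes as long as a camera call. They do not tell look-alikes from the thing itself.
- imaging.find_in(thing, picture): "uv" ([column, row] in pixels, amid what is visible of it).
- imaging.spot_point(thing, picture): "uv" ([column, row] in pixels: a listed point, or the origin of a listed thing).
The state is a dict: "t": time; "joint_pos": joint angles; "dq": joint speeds; "effort": joint torques, N m; "ee_pos": TCP position; "eef_rot": TCP orientation; "ft_force": force on the tool from outside, world axes, zero at the start; "wrist_torque": the same for the moment, N m; "width": opening from 0.0 (shut) to 1.0 (fully open).
Only numpy, scipy, OpenCV 4.12 (cv2) and the standard library are available. Lean on these libraries where they do the work, as an engineer would, in place of code of your own. Each camera call takes 0.05 s, during which the arm holds its last target. There are 200 camera calls.

### The job

Screw the specimen jar's green cap clockwise until it is fully tight; then take the green label holder out of its stand and push its tongue down behind the lip of the shelf edge, into the sprung pocket, until its shoulders are fully home on the rail. A spring pushes it back up, so finish while still holding it pressed home: do not let go. Leave everything else where it stands.

Things in the scene. Friction and masses are not known exactly. Their poses are not given: they have to be found in the camera images.
- cap (a joint): turn of the green captive screw cap on the amber specimen jar, rad, about the upright jar axis, growing clockwise seen from above; starts loose at 0 to 0.4; 1.45 is the stop, fully tight (over 1.3 counts), its grip bar then parallel to the shelf's front edge. Friction 0.12 N m; it stays where left and does not rise or fall
- cap_grip (a point): centre of the green cap's grip bar, on the jar's axis: bar 44 mm long (x), 12 mm wide (y), 18 mm tall, on the 50 mm wide round cap; turns with the cap, z up. The bar's top is 9 mm above, the round cap's top 8 mm below the point. The jar is fixed to the shelf
- shelf: fixed low grey riser shelf, 160 mm deep (x), 340 mm wide (y), top 65 mm above the table, jars standing on it; origin at the centre of its underside, front towards its -x. Along the front runs an aluminium lip rail, 12 mm thick, 45 mm tall, with one pocket behind a black lip; the shelf's upright front face rises 20 mm above the rail behind it, as a guide
- pocket (a point): centre of the label pocket's mouth, level with the rail top (45 mm above the table); a slot 46 mm along the edge (y) by 8 mm (x, pointing to the shelf's back; z up). Its front lip is 4 mm thick, flaring outward to 9 mm above the mouth; a spring pad lies 22 mm down. Home: the holder's shoulders rest on the rail, its grip point 53 mm above this point
- pad (a joint): how far the orange spring pad in the pocket is pushed down, m: 0 at rest, 0.008 with the holder fully home (over 0.006 counts), 0.011 its limit; it pushes up with about 2.4 N at first and 5.6 N at home
- green_holder_grip (a point): centre of the green label holder's grip rib, the top part: 12 mm thick (x), 46 mm wide (y), 18 mm tall; 83 mm above the tongue's foot, 53 mm above the shoulders; z up the holder. Both faces are alike, either may be to the front
- green_holder: the green label holder, 92 mm tall, about 45 g, origin at its foot. Upwards: tongue 5 mm thick (x), 40 mm wide (y), 30 mm long, the lowest 4 mm slimmer (3.4 x 34 mm) to lead in; then square shoulders and a card frame 5 mm thick, 60 mm wide, with a white card on both faces; on top the grip rib
- stand: fixed grey stand, 60 (x) by 270 (y) by 32 mm tall, origin at the centre of its underside. Holds the three holders upright in slots 27 mm deep at y = -80, 0, 80 mm, their widths along its y; which colour is where varies. Shoulders stand 3 mm above its top, grip rib centres 88 mm above the table
- red_holder_grip (a point): the red label holder, same shape as the green one; to be left in its stand; the point is the centre of its grip rib
- blue_holder_grip (a point): the blue label holder, same shape as the green one; to be left in its stand; the point is the centre of its grip rib
- jar_left: bystander: closed jar with a white cap, 52 mm wide, 85 mm tall, standing loose on the shelf's left (+y) part; origin at its foot
- jar_right: bystander: closed jar with a black cap, 52 mm wide, 85 mm tall, standing loose on the shelf's right (-y) part; origin at its foot
- beaker: bystander: empty glass beaker, 68 mm wide, 90 mm tall, at the back of the table; origin at its foot
- dish: bystander: clear covered dish, 90 mm wide, 16 mm tall; origin at its foot
- slide_box: bystander: blue slide box, 80 x 100 x 32 mm; origin at its foot
Things that resemble listed ones, but are neither listed nor needed, are in the scene too. What is shaped like the green_holder but yellow is not meant.

How it is judged:
By the outcome, as a careful person would: the job done as asked, in the order asked, and still so for the second after the job is handed in, while the arm keeps its last pose, push and grip.
It also fails if it takes over 59 s, if anything falls off the work surface, if the arm or the gripper's body presses on something with over 40 N, if the wrist force passes 120 N, or if a joint passes its speed limit or range.

## Working session

There is one attempt and no reset: what is moved stays moved. The work goes in short steps, Python scripts to look and compute and a tool call to move; the robot and the scene stay as the last step left them, time stands still between calls to the robot, and variables do not carry over. Pictures are saved under pics/ and viewed, about 8 in all and at most 12, crops included, and the job is handed in when it is done.

Besides the shell and the picture viewer there is one more tool, called after "Call:" by a JSON object that holds its "fn" and its "kwargs". step_arm: Moves the arm, as the interface text tells. Its arguments: {"type":"object","properties":{"plan":{"type":"array","items":{"type":"object","properties":{"x":{"type":"number"},"y":{"type":"number"},"z":{"type":"number"},"ax":{"type":"number"},"ay":{"type":"number"},"az":{"type":"number"}}}},"fingers":{"type":"number"},"force":{"type":"number"}},"required":["plan"]}

```bash
ls; mkdir -p pics; cat > h.py <<'E'
import numpy as np, cv2
from plant import manip, imaging, ticket
def ray(p,uv):
    K=p["intrinsics"];T=p["T"]
    d=np.linalg.inv(K)@[uv[0],uv[1],1]; d=T[:3,:3]@np.array([d[0],-d[1],-d[2]])
    return T[:3,3],d/np.linalg.norm(d)
def onz(p,uv,z):
    o,d=ray(p,uv); return o+d*(z-o[2])/d[2]
def tri(rs):
    A=sum(np.eye(3)-np.outer(d,d) for o,d in rs); b=sum((np.eye(3)-np.outer(d,d))@o for o,d in rs)
    x=np.linalg.solve(A,b); return x,max(np.linalg.norm(np.cross(x-o,d)) for o,d in rs)
def proj(p,X):
    T=p["T"]; c=T[:3,:3].T@(np.asarray(X)-T[:3,3]); u=p["intrinsics"]@np.array([c[0],-c[1],-c[2]]); return u[:2]/u[2]
def save(p,n): cv2.imwrite(f"pics/{n}.png",cv2.cvtColor(p["color"],cv2.COLOR_RGB2BGR))
E
python3 - <<'E'
from h import *
np.set_printoptions(precision=3,suppress=True)
P={n:imaging.capture(n) for n in("scene","top")}
for n in P: save(P[n],n+"0"); print(n,P[n]["T"][:3,3],P[n]["intrinsics"][0,0])
for t in["cap_grip","pocket","green_holder_grip","red_holder_grip","blue_holder_grip","shelf","stand","jar_left","jar_right","beaker","dish","slide_box"]:
    r={n:imaging.spot_point(t,P[n])[:3] for n in P}
    for n in P: print(t,n,[(np.round(d["uv"]).tolist(),round(d["confidence"],2)) for d in r[n]])
    if r["scene"] and r["top"]: print("   ",*tri([ray(P[n],r[n][0]["uv"]) for n in P]))
E
```

```text
pics
scene [1.341 0.672 0.837] 553.7178979672321
top [ 0.355 -0.039  1.301] 532.9851326331043
cap_grip scene [([376.0, 273.0], 0.97)]
cap_grip top [([228.0, 209.0], 0.74)]
    [0.596 0.182 0.151] 0.000752388785203852
pocket scene [([378.0, 274.0], 0.62), ([261.0, 191.0], 0.53)]
pocket top [([271.0, 265.0], 0.71), ([297.0, 219.0], 0.35), ([420.0, 254.0], 0.34)]
    [0.478 0.105 0.039] 0.005205482641246635
green_holder_grip scene [([232.0, 216.0], 0.79), ([197.0, 200.0], 0.73)]
green_holder_grip top [([434.0, 217.0], 0.73), ([371.0, 238.0], 0.67), ([484.0, 204.0], 0.65)]
    [ 0.58  -0.283  0.076] 0.0006922818905443654
red_holder_grip scene [([284.0, 197.0], 0.69)]
red_holder_grip top [([421.0, 281.0], 0.48)]
    [ 0.431 -0.242  0.088] 0.0022323034525438684
blue_holder_grip scene [([260.0, 203.0], 0.87)]
blue_holder_grip top [([428.0, 250.0], 0.61)]
    [ 0.501 -0.264  0.09 ] 0.001915570337736729
shelf scene [([372.0, 323.0], 0.94)]
shelf top [([250.0, 233.0], 0.82), ([188.0, 205.0], 0.18)]
    [ 0.567  0.162 -0.018] 0.005361901014983737
stand scene [([260.0, 236.0], 0.79)]
stand top [([418.0, 253.0], 0.77)]
    [ 0.507 -0.257 -0.01 ] 0.0002485819901588735
jar_left scene [([409.0, 343.0], 0.56)]
jar_left top [([188.0, 205.0], 0.96)]
    [0.628 0.297 0.057] 0.0009995484045891125
jar_right scene [([323.0, 274.0], 0.64)]
jar_right top [([302.0, 220.0], 0.91)]
    [0.582 0.027 0.058] 0.003960854615017609
beaker scene [([218.0, 315.0], 0.73)]
beaker top [([349.0, 147.0], 0.96)]
    [ 0.785 -0.098 -0.011] 0.0011623656170475858
dish scene [([513.0, 310.0], 0.74), ([261.0, 191.0], 0.34)]
dish top [([163.0, 335.0], 0.88)]
    [ 0.319  0.378 -0.01 ] 0.00592738824989931
slide_box scene [([260.0, 191.0], 0.96)]
slide_box top [([496.0, 320.0], 0.7)]
    [ 0.339 -0.437 -0.007] 0.0007357897248126622
```

```bash
python3 - <<'E'
import cv2,numpy as np
a=cv2.imread("pics/top0.png");b=cv2.imread("pics/scene0.png")
c=np.vstack([cv2.resize(a[120:370,130:530],(800,500))]);cv2.imwrite("pics/topc.png",c)
cv2.imwrite("pics/scenec.png",cv2.resize(b[160:380,170:450],None,fx=2.7,fy=2.7))
E
```

```text
(no output)
```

View pics/topc.png

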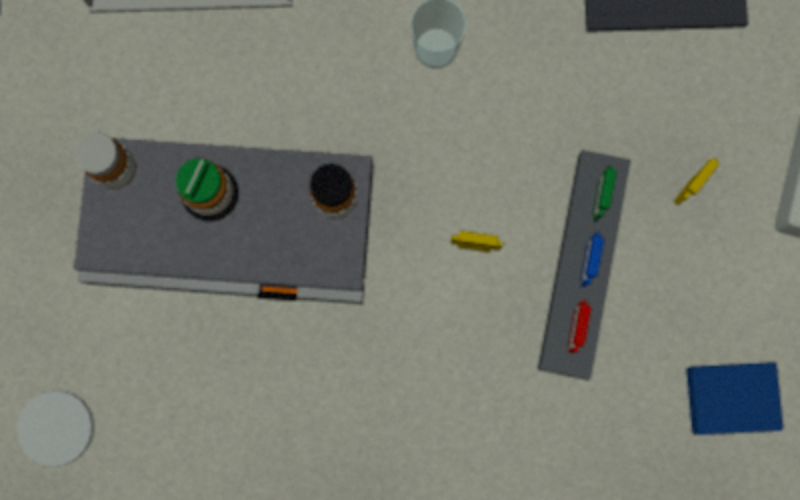

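View pics/scenec.png

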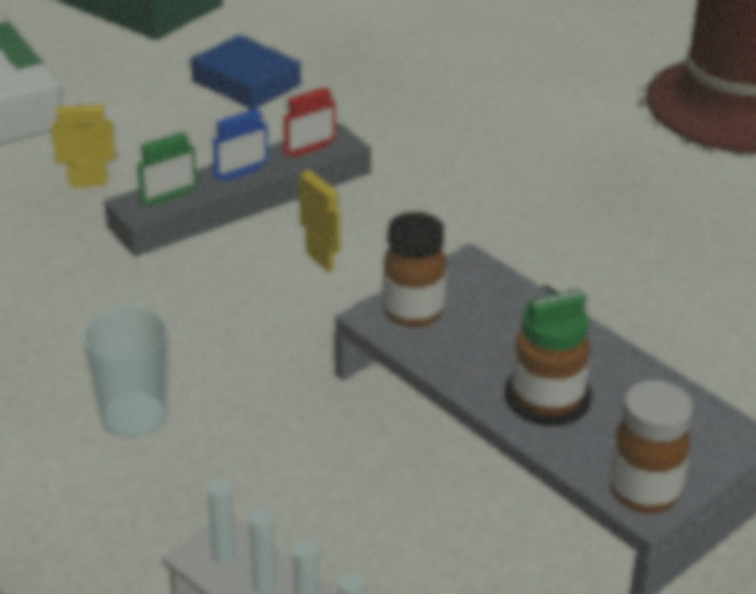

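```bash
python3 - <<'E'
from h import *
np.set_printoptions(precision=3,suppress=True)
s=manip.read_state();print(s,manip.hold_point_z)
w=imaging.capture("wrist");print(w["T"],w["intrinsics"])
print(np.array(s["eef_rot"]).T@(w["T"][:3,3]-s["ee_pos"]), np.array(s["eef_rot"]).T@w["T"][:3,:3])
# yaw estimates from the top view: shelf-front edge (crop px->full), stand edge, cap bar
t=imaging.capture("top"); f=lambda x,y:(130+x/2,120+y/2)
for n,a,b,z in[("edge",(80,275),(362,298),.045),("stand",(541,369),(583,152),.032),("bar",(190,192),(207,162),.163)]:
    A,B=onz(t,f(*a),z),onz(t,f(*b),z);print(n,A,B,np.degrees(np.arctan2(*(B-A)[1::-1])))
E
```

```text
{'t': 1.3, 'joint_pos': array([64.373, 35.229, -0.723, 81.555,  0.464, 63.221, -2.314]), 'dq': array([-0.05 , -0.029, -0.032, -0.004,  0.071,  0.076,  0.065]), 'effort': array([ -0.   , -45.882,   0.209, -16.603,  -0.061,   0.013,   0.   ]), 'ee_pos': array([ 0.266, -0.593,  0.219]), 'eef_rot': array([[ 0.   ,  0.409, -0.913],
       [ 0.   , -0.913, -0.409],
       [-1.   , -0.   , -0.   ]]), 'ft_force': array([-0.404, -0.28 ,  0.005]), 'wrist_torque': array([ 0.029,  0.002, -0.018]), 'width': 0.9994989917662889} 0.0188
[[ 0.409  0.87   0.277  0.343]
 [-0.913  0.39   0.123 -0.558]
 [-0.001 -0.303  0.953  0.384]
 [ 0.     0.     0.     1.   ]] [[331.482   0.    314.243]
 [  0.    331.482 242.064]
 [  0.      0.      1.   ]]
[-0.165 -0.    -0.085] [[ 0.001  0.303 -0.953]
 [ 1.    -0.001  0.001]
 [-0.    -0.953 -0.303]]
edge [0.505 0.341 0.045] [0.469 0.005 0.045] -96.13729981831978
stand [ 0.381 -0.203  0.032] [ 0.641 -0.266  0.032] -13.533562436377128
bar [0.579 0.186 0.163] [0.612 0.168 0.163] -29.510057275880783
```

Call:
{"fn": "step_arm", "kwargs": {"plan": [{"x": 22,"y": 51,"z": 15,"az": 0.147},{"x": 22,"y": 51,"z": 15,"az": 0.147},{"x": 22,"y": 51,"z": 15,"az": 0.147},{"x": 22,"y": 51,"z": 15,"az": 0.147},{"x": 22,"y": 51,"z": 15,"az": 0.147}], "fingers": 45, "force": 30}}

```text
validation failed for argument at $.pl...
```

Call:
{"fn": "step_arm", "kwargs": {"plan": [{"x": 22,"y": 51,"z": 0,"az": 0.147},{"x": 22,"y": 51,"z": 0,"az": 0.147},{"x": 22,"y": 51,"z": 0,"az": 0.147},{"x": 22,"y": 51,"z": 0,"az": 0.147},{"x": 22,"y": 51,"z": 0,"az": 0.147}]}}

```text
validation failed for argument at $.pl...
```

Call:
{"fn": "step_arm", "kwargs": {"plan": [{"x": 22,"y": 51,"z": 0,"az": 0.147},{"x": 22,"y": 51,"z": 0,"az": 0.147},{"x": 22,"y": 51,"z": 0,"az": 0.147},{"x": 22,"y": 51,"z": 0,"az": 0.147},{"x": 22,"y": 51,"z": 0,"az": 0.147}]}}

```text
validation failed for argument at $.pl...
```

```bash
cat > m.py <<'E'
from h import *
np.set_printoptions(precision=4,suppress=True)
def st():
    s=manip.read_state();R=np.array(s["eef_rot"]);print("t",s["t"],"pos",s["ee_pos"],"jaw",np.degrees(np.arctan2(R[1,1],R[0,1])).round(2),"F",s["ft_force"],"w",round(s["width"]*93,1),"q",np.round(s["joint_pos"]));return s
E
python3 - <<'E'
from m import *
st()
w=imaging.capture("wrist");save(w,"w1")
for t in["cap_grip","pocket"]:
    for d in imaging.spot_point(t,w)[:2]: print(t,d,onz(w,d["uv"],.154 if t[0]=="c" else .045))
E
```

```text
t 1.4 pos [ 0.2656 -0.5933  0.2186] jaw -65.89 F [-0.4514 -0.2565 -0.1741] w 93.0 q [64. 35. -1. 82.  0. 63. -2.]
```

View pics/w1.png

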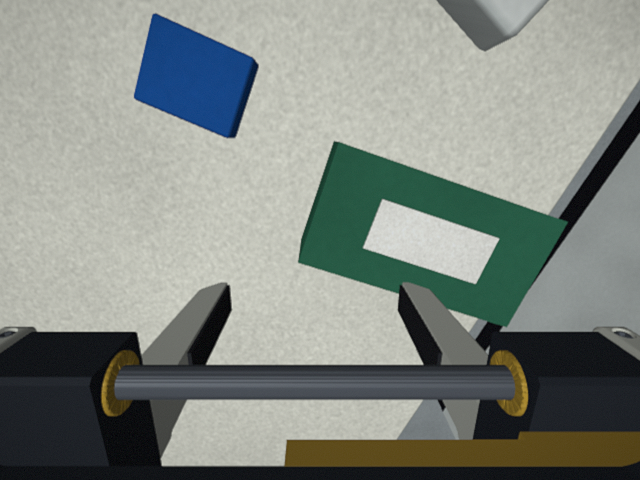

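The wrist view still shows the start pose: slide box at (195,75), fingers at (200,320)/(430,320). The move calls were refused, probably because the rows lacked `ax` and `ay`.

Call:
{"fn": "step_arm", "kwargs": {"plan": [{"x": 22,"y": 51,"z": 15,"ax": 0,"ay": 0,"az": 0.147},{"x": 22,"y": 51,"z": 15,"ax": 0,"ay": 0,"az": 0.147},{"x": 22,"y": 51,"z": 15,"ax": 0,"ay": 0,"az": 0.147},{"x": 22,"y": 51,"z": 15,"ax": 0,"ay": 0,"az": 0.147},{"x": 22,"y": 51,"z": 15,"ax": 0,"ay": 0,"az": 0.147}], "fingers": 45, "force": 30}}

```text
t: 2.17
ee_pos: [0.3762, -0.3366, 0.2945]
eef_rot: [[0.001, 0.917, -0.399], [-0.001, -0.399, -0.917], [-1.0, 0.001, 0.0]]
ft_force: [0.1, 0.1, 0.3]
width: 0.518
```

Call:
{"fn": "step_arm", "kwargs": {"plan": [{"x": 22,"y": 51,"z": 0,"ax": 0,"ay": 0,"az": 0.147},{"x": 22,"y": 51,"z": 0,"ax": 0,"ay": 0,"az": 0.147},{"x": 22,"y": 51,"z": 0,"ax": 0,"ay": 0,"az": 0.147},{"x": 22,"y": 51,"z": 0,"ax": 0,"ay": 0,"az": 0.147},{"x": 22,"y": 51,"z": 0,"ax": 0,"ay": 0,"az": 0.147}]}}

```text
t: 2.8
ee_pos: [0.4861, -0.0818, 0.294]
eef_rot: [[0.001, 0.948, 0.319], [-0.001, 0.319, -0.948], [-1.0, 0.001, 0.001]]
ft_force: [0.3, -0.3, 0.1]
width: 0.487
```

Call:
{"fn": "step_arm", "kwargs": {"plan": [{"x": 22,"y": 51,"z": 0,"ax": 0,"ay": 0,"az": 0.147},{"x": 22,"y": 51,"z": 0,"ax": 0,"ay": 0,"az": 0.147},{"x": 22,"y": 51,"z": 0,"ax": 0,"ay": 0,"az": 0.147},{"x": 22,"y": 51,"z": 0,"ax": 0,"ay": 0,"az": 0.147},{"x": 22,"y": 51,"z": 0,"ax": 0,"ay": 0,"az": 0.147}]}}

```text
t: 3.42
ee_pos: [0.5964, 0.1729, 0.2937]
eef_rot: [[0.001, 0.49, 0.872], [-0.001, 0.872, -0.49], [-1.0, -0.0, 0.001]]
ft_force: [0.6, -0.2, -0.1]
width: 0.488
```

```bash
python3 - <<'E'
from m import *
st()
w=imaging.capture("wrist");save(w,"w2")
for t in["cap_grip","pocket"]:
    for d in imaging.spot_point(t,w)[:2]: print(t,d,onz(w,d["uv"],.154 if t[0]=="c" else .045))
E
```

```text
t 3.425 pos [0.5964 0.1729 0.2937] jaw 60.67 F [ 0.5717 -0.185  -0.0828] w 45.4 q [  4.  34. -40.  79.  22.  75.  24.]
cap_grip {'uv': [323.0, 223.2], 'confidence': 0.61} [0.5946 0.1839 0.154 ]
pocket {'uv': [217.5, 154.0], 'confidence': 0.95} [0.4825 0.1033 0.045 ]
```

View pics/w2.png

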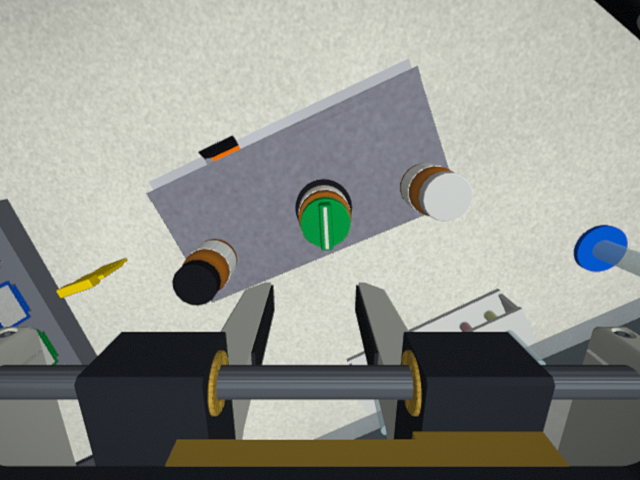

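The wrist view shows the cap bar at (325,226), upright in the picture so already aligned with the jaws. The pocket is at (220,149), and the rail runs from (148,188) to (410,62).

```bash
python3 - <<'E'
from m import *
P={n:imaging.capture(n) for n in("scene","top","wrist")}
for t in["cap_grip","pocket"]:
    r={n:imaging.spot_point(t,P[n]) for n in P}
    if t=="pocket": r.pop("scene")
    r={n:v for n,v in r.items() if v}
    print(t,list(r),tri([ray(P[n],v[0]["uv"]) for n,v in r.items()]))
    if "wrist" in r and "top" in r: print(tri([ray(P[n],r[n][0]["uv"]) for n in("top","wrist")]))
w=P["wrist"]
a,b=onz(w,(325,204),.163),onz(w,(326,247),.163);print("bar",(a+b)/2,np.degrees(np.arctan2(*(b-a)[1::-1])))
a,b=onz(w,(148,190),.045),onz(w,(409,62),.045);print("rail",a,b,np.degrees(np.arctan2(*(b-a)[1::-1])))
E
```

```text
cap_grip ['scene', 'wrist'] (array([0.5957, 0.1859, 0.149 ]), np.float64(0.0021471201921545078))
pocket ['wrist'] (array([0.5234, 0.2169, 0.4737]), np.float64(9.288575849820486e-17))
bar [0.5949 0.1832 0.163 ] -27.74457948680087
rail [0.4741 0.0013 0.045 ] [0.5047 0.3442 0.045 ] 84.89686141018649
```

Call:
{"fn": "step_arm", "kwargs": {"plan": [{"x": -1.3,"y": 10.8,"z": -30,"ax": 0,"ay": 0,"az": 0.01},{"x": 0,"y": 0,"z": -50,"ax": 0,"ay": 0,"az": 0.01},{"x": 0,"y": 0,"z": -40,"ax": 0,"ay": 0,"az": 0},{"x": 0,"y": 0,"z": -14,"ax": 0,"ay": 0,"az": 0},{"x": 0,"y": 0,"z": -7,"ax": 0,"ay": 0,"az": 0}]}}

```text
t: 4.65
ee_pos: [0.5947, 0.1826, 0.1529]
eef_rot: [[0.001, 0.476, 0.879], [0.0, 0.879, -0.476], [-1.0, 0.001, 0.0]]
ft_force: [-0.2, -0.1, 0.4]
width: 0.486
```

Call:
{"fn": "step_arm", "kwargs": {"plan": [{"x": 0,"y": 0,"z": -3,"ax": 0,"ay": 0,"az": 0},{"x": 0,"y": 0,"z": -1.5,"ax": 0,"ay": 0,"az": 0},{"x": 0,"y": 0,"z": 0,"ax": 0,"ay": 0,"az": 0}]}}

```text
t: 5.03
ee_pos: [0.5946, 0.1828, 0.149]
eef_rot: [[0.001, 0.476, 0.88], [0.0, 0.88, -0.476], [-1.0, 0.001, 0.001]]
ft_force: [-0.2, -1.0, -0.2]
width: 0.481
```

Call:
{"fn": "step_arm", "kwargs": {"plan": [{"x": 0,"y": 0,"z": 0,"ax": 0,"ay": 0,"az": 0},{"x": 0,"y": 0,"z": 0,"ax": 0,"ay": 0,"az": 0},{"x": 0,"y": 0,"z": 0,"ax": 0,"ay": 0,"az": 0},{"x": 0,"y": 0,"z": 0,"ax": 0,"ay": 0,"az": 0}], "fingers": 0, "force": 40}}

```text
t: 5.52
ee_pos: [0.5957, 0.1853, 0.1484]
eef_rot: [[0.004, 0.474, 0.88], [0.006, 0.88, -0.474], [-1.0, 0.007, 0.001]]
ft_force: [3.6, 4.7, -2.8]
width: 0.125
```

```bash
python3 - <<'E'
from m import *
print(st()["wrist_torque"])
w=imaging.capture("wrist");cv2.imwrite("pics/w3.png",cv2.cvtColor(cv2.resize(w["color"][100:400,140:500],None,fx=2,fy=2),cv2.COLOR_RGB2BGR))
E
```

```text
t 5.525 pos [0.5957 0.1853 0.1484] jaw 61.68 F [ 3.5628  4.6806 -2.8317] w 11.6 q [  2.  41. -37.  91.  28.  57.  19.]
[ 0.9298 -0.7914  0.1245]
```

View pics/w3.png

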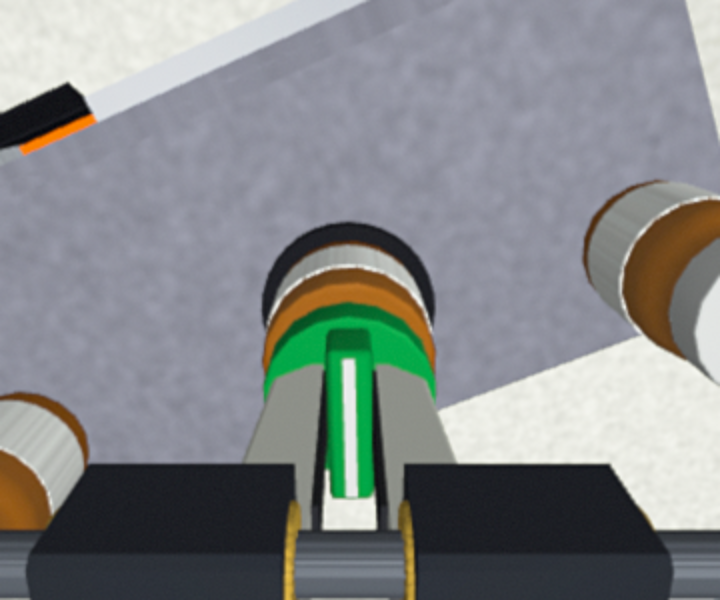

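The bar is gripped between the pads at 12 mm, and the arm was pulled about 2.7 mm towards the true axis. I'll correct that offset and turn clockwise.

Call:
{"fn": "step_arm", "kwargs": {"plan": [{"x": 1,"y": 2.3,"z": 0,"ax": 0,"ay": 0,"az": 0},{"x": 0,"y": 0,"z": 0,"ax": 0,"ay": 0,"az": -0.15},{"x": 0,"y": 0,"z": 0,"ax": 0,"ay": 0,"az": -0.15},{"x": 0,"y": 0,"z": 0,"ax": 0,"ay": 0,"az": -0.15},{"x": 0,"y": 0,"z": 0,"ax": 0,"ay": 0,"az": -0.15}]}}

```text
t: 6.2
ee_pos: [0.5968, 0.1866, 0.1484]
eef_rot: [[0.004, 0.891, 0.454], [0.003, 0.454, -0.891], [-1.0, 0.005, -0.001]]
ft_force: [4.0, 2.8, -4.8]
width: 0.124
```

Call:
{"fn": "step_arm", "kwargs": {"plan": [{"x": 0,"y": 0,"z": 0,"ax": 0,"ay": 0,"az": -0.15},{"x": 0,"y": 0,"z": 0,"ax": 0,"ay": 0,"az": -0.15},{"x": 0,"y": 0,"z": 0,"ax": 0,"ay": 0,"az": -0.15},{"x": 0,"y": 0,"z": 0,"ax": 0,"ay": 0,"az": -0.1},{"x": 0,"y": 0,"z": 0,"ax": 0,"ay": 0,"az": 0}]}}

```text
t: 6.82
ee_pos: [0.5984, 0.1869, 0.1484]
eef_rot: [[0.007, 0.997, -0.075], [0.004, -0.075, -0.997], [-1.0, 0.007, -0.005]]
ft_force: [6.1, 4.0, -6.3]
width: 0.126
```

```bash
python3 - <<'E'
from m import *
print(st()["wrist_torque"])
E
```

```text
t 6.825 pos [0.5984 0.1869 0.1484] jaw -4.3 F [ 6.0707  3.9911 -6.2809] w 11.7 q [ -8.  38. -19.  91.  14.  53. -36.]
[ 0.8137 -1.5631  0.0089]
```

Call:
{"fn": "step_arm", "kwargs": {"plan": [{"x": 0,"y": 0,"z": 0,"ax": 0,"ay": 0,"az": -0.04},{"x": 0,"y": 0,"z": 0,"ax": 0,"ay": 0,"az": -0.04},{"x": 0,"y": 0,"z": 0,"ax": 0,"ay": 0,"az": 0}]}}

```text
t: 7.2
ee_pos: [0.5985, 0.1869, 0.1484]
eef_rot: [[0.008, 0.988, -0.152], [0.004, -0.152, -0.988], [-1.0, 0.007, -0.005]]
ft_force: [7.1, 3.2, -4.3]
width: 0.129
```

```bash
python3 - <<'E'
from m import *
print(st()["wrist_torque"])
E
```

```text
t 7.2 pos [0.5985 0.1869 0.1484] jaw -8.76 F [ 7.0671  3.191  -4.2577] w 12.0 q [ -9.  38. -17.  91.  13.  53. -40.]
[ 0.8298 -1.6449  0.4129]
```

The reaction torque rose to 0.41 N m against the turn, well over the 0.12 N m friction, so the cap is at its stop. I'll release and rise.

Call:
{"fn": "step_arm", "kwargs": {"plan": [{"x": 0,"y": 0,"z": 0,"ax": 0,"ay": 0,"az": 0},{"x": 0,"y": 0,"z": 0,"ax": 0,"ay": 0,"az": 0},{"x": 0,"y": 0,"z": 8,"ax": 0,"ay": 0,"az": 0},{"x": 0,"y": 0,"z": 45,"ax": 0,"ay": 0,"az": 0},{"x": 0,"y": 0,"z": 55,"ax": 0,"ay": 0,"az": 0}], "fingers": 45}}

```text
t: 7.82
ee_pos: [0.5941, 0.1841, 0.2568]
eef_rot: [[-0.003, 0.988, -0.155], [-0.001, -0.155, -0.988], [-1.0, -0.003, 0.002]]
ft_force: [0.7, 0.9, -0.4]
width: 0.483
```

```bash
python3 - <<'E'
from m import *
st()
w=imaging.capture("wrist");save(w,"w4")
for t in["cap_grip","pocket"]:
    for d in imaging.spot_point(t,w)[:2]: print(t,d,onz(w,d["uv"],.150 if t[0]=="c" else .045))
E
```

```text
t 7.825 pos [0.5941 0.1841 0.2568] jaw -8.89 F [ 0.7195  0.9254 -0.3559] w 45.0 q [ -8.  32. -19.  83.  11.  67. -37.]
cap_grip {'uv': [318.0, 238.1], 'confidence': 0.73} [0.5973 0.1859 0.15  ]
pocket {'uv': [237.3, 286.4], 'confidence': 0.67} [0.4841 0.1072 0.045 ]
```

View pics/w4.png

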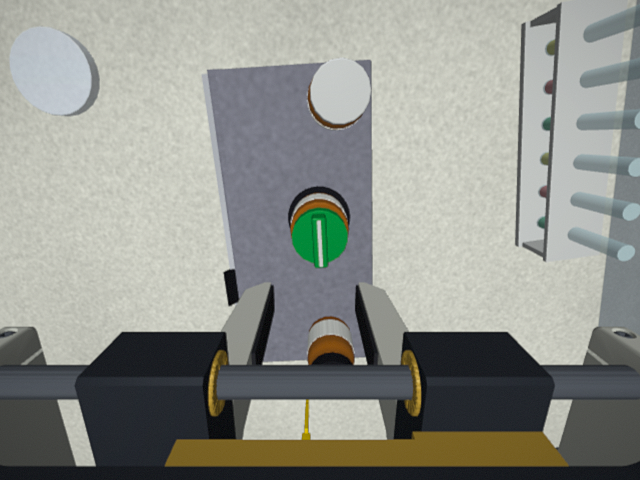

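```bash
python3 - <<'E'
from m import *
w=imaging.capture("wrist")
hsv=cv2.cvtColor(w["color"],cv2.COLOR_RGB2HSV)
# pale streak on bar top
m=((hsv[...,1]<70)&(hsv[...,2]>150)).astype(np.uint8); m[:205]=0;m[280:]=0;m[:,:305]=0;m[:,335:]=0
ys,xs=np.nonzero(m);print(len(xs)); f=np.polyfit(ys,xs,1)
a,b=[onz(w,(np.polyval(f,y),y),.159) for y in(ys.min(),ys.max())];print("bar",(a+b)/2,np.degrees(np.arctan2(*(a-b)[1::-1])))
# rail/shelf front face: dark-to-pale edge per row
g=cv2.cvtColor(w["color"],cv2.COLOR_RGB2GRAY).astype(int)
for nm,lo,hi,z in(("shelftop",205,245,.065),):
    pts=[(lo+np.argmin(np.diff(g[y,lo:hi])),y) for y in range(90,250,4)]
    pts=np.array(pts);f=np.polyfit(pts[:,1],pts[:,0],1);r=pts[:,0]-np.polyval(f,pts[:,1]);k=abs(r)<3;f=np.polyfit(pts[k,1],pts[k,0],1)
    a,b=[onz(w,(np.polyval(f,y),y),z) for y in(90,250)];print(nm,k.mean(),a,b,np.degrees(np.arctan2(*(a-b)[1::-1])))
E
```

```text
192
bar [0.6003 0.1906 0.159 ] 76.35022123079985
shelftop 1.0 [0.5109 0.3312 0.065 ] [0.4946 0.1634 0.065 ] 84.45397883343365
```

Call:
{"fn": "step_arm", "kwargs": {"plan": [{"x": -5,"y": -40,"z": 0,"ax": 0,"ay": 0,"az": 0.15},{"x": -5,"y": -50,"z": 0,"ax": 0,"ay": 0,"az": 0.15},{"x": -5,"y": -50,"z": 0,"ax": 0,"ay": 0,"az": 0.15},{"x": -5,"y": -50,"z": 0,"ax": 0,"ay": 0,"az": 0.15},{"x": -5,"y": -50,"z": 0,"ax": 0,"ay": 0,"az": 0.15}]}}

```text
t: 8.65
ee_pos: [0.5685, -0.057, 0.2544]
eef_rot: [[-0.004, 0.825, 0.565], [-0.0, 0.565, -0.825], [-1.0, -0.003, -0.002]]
ft_force: [-0.4, 0.7, -0.5]
width: 0.485
```

Call:
{"fn": "step_arm", "kwargs": {"plan": [{"x": 0,"y": -50,"z": 0,"ax": 0,"ay": 0,"az": 0.15},{"x": 0,"y": -50,"z": 0,"ax": 0,"ay": 0,"az": 0.15},{"x": 0,"y": -50,"z": 0,"ax": 0,"ay": 0,"az": 0.15},{"x": 0,"y": -40,"z": 0,"ax": 0,"ay": 0,"az": 0.15},{"x": 0,"y": -30,"z": 0,"ax": 0,"ay": 0,"az": 0.12}]}}

```text
t: 9.28
ee_pos: [0.5683, -0.2776, 0.2539]
eef_rot: [[-0.005, 0.251, 0.968], [0.001, 0.968, -0.251], [-1.0, -0.0, -0.005]]
ft_force: [-0.1, 0.4, -0.5]
width: 0.483
```

```bash
python3 - <<'E'
from m import *
st()
P={n:imaging.capture(n) for n in("wrist","scene")};w=P["wrist"];save(w,"w5")
for t in["green_holder_grip","blue_holder_grip","red_holder_grip"]:
    r={n:imaging.spot_point(t,P[n])[:3] for n in P}
    for n in r: print(t,n,[(np.round(d["uv"]).tolist(),round(d["confidence"],2),onz(P[n],d["uv"],.088)[:2]) for d in r[n]])
    if r["wrist"] and r["scene"]: print(tri([ray(P[n],r[n][0]["uv"]) for n in P]))
E
```

```text
t 9.275 pos [ 0.5683 -0.2776  0.2539] jaw 75.45 F [-0.0746  0.3861 -0.4596] w 44.9 q [ 45.  36. -38.  81.  23.  71.  80.]
green_holder_grip wrist [([315.0, 236.0], 0.87, array([ 0.5813, -0.2793])), ([452.0, 148.0], 0.78, array([ 0.5283, -0.1295])), ([224.0, 275.0], 0.62, array([ 0.5989, -0.3859]))]
green_holder_grip scene [([231.0, 218.0], 0.96, array([ 0.5976, -0.2641])), ([283.0, 231.0], 0.81, array([ 0.5509, -0.1265])), ([198.0, 199.0], 0.65, array([ 0.5957, -0.3957]))]
(array([ 0.5849, -0.2802,  0.0751]), np.float64(3.660363597185211e-05))
blue_holder_grip wrist [([316.0, 161.0], 0.9, array([ 0.5071, -0.2598])), ([317.0, 159.0], 0.3, array([ 0.5059, -0.2586]))]
blue_holder_grip scene [([261.0, 206.0], 0.73, array([ 0.5043, -0.2534]))]
(array([ 0.5049, -0.2576,  0.0866]), np.float64(0.0031976677940756966))
red_holder_grip wrist [([312.0, 70.0], 0.65, array([ 0.4294, -0.2429])), ([607.0, 164.0], 0.43, array([0.5822, 0.0152]))]
red_holder_grip scene [([286.0, 197.0], 0.65, array([ 0.4266, -0.2385]))]
(array([ 0.4272, -0.2413,  0.0866]), np.float64(0.0024307894011685377))
```

View pics/w5.png

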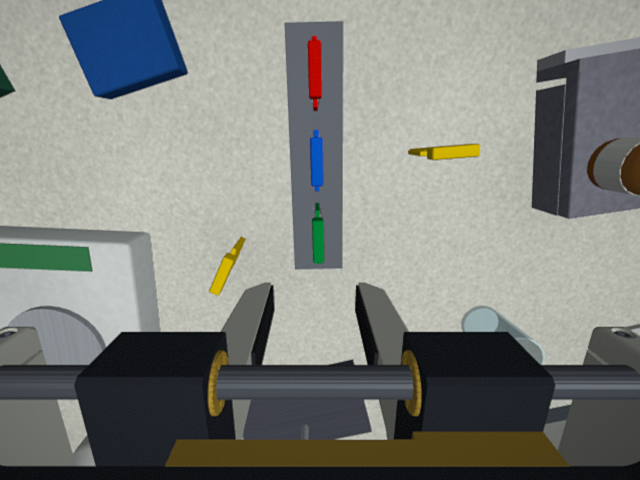

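The view shows the green holder nearest the gripper: rib top from (318,213) to (319,262), with blue at (317,160) and red at (315,70). The yellow decoys are clear of the fingers. The bar fit was contaminated by the jar label. By hand, (319,218)-(321,268) gives about -96°, against the shelf edge at -95.5°.

```bash
python3 - <<'E'
from m import *
w=imaging.capture("wrist");h=cv2.cvtColor(w["color"],cv2.COLOR_RGB2HSV)
m=((abs(h[...,0].astype(int)-65)<15)&(h[...,1]>120)).astype(np.uint8);m[:195]=0;m[285:]=0;m[:,:290]=0;m[:,345:]=0
for y in range(196,275,4):
    x=np.nonzero(m[y])[0]
    if len(x): print(y,x.min(),x.max(),int(h[y,x,2].mean()))
for a in((318,213),(318.7,238),(319,262)): print(onz(w,a,.097))
E
```

```text
204 311 314 68
208 311 314 101
212 311 314 130
216 308 317 65
220 307 317 123
224 307 318 123
228 307 318 123
232 307 318 123
236 308 318 127
240 308 318 126
244 308 318 126
248 308 318 125
252 308 318 125
256 308 318 123
260 309 317 111
[ 0.5595 -0.2656  0.097 ]
[ 0.585  -0.2714  0.097 ]
[ 0.6105 -0.2775  0.097 ]
```

```bash
python3 - <<'E'
from m import *
st();w=imaging.capture("wrist")
A,B=[onz(w,(313,y),.097) for y in(218.5,261.5)];print(A,B,(A+B)/2,np.linalg.norm(A-B),np.degrees(np.arctan2(*(B-A)[1::-1])))
E
```

```text
t 9.725 pos [ 0.5705 -0.2732  0.2564] jaw 75.49 F [-0.3841  0.4365  0.1117] w 44.8 q [ 45.  36. -39.  81.  23.  71.  80.]
[ 0.5638 -0.2723  0.097 ] [ 0.6085 -0.2839  0.097 ] [ 0.5861 -0.2781  0.097 ] 0.04619404653701894 -14.568890885931781
```

Call:
{"fn": "step_arm", "kwargs": {"plan": [{"x": 8,"y": -2.5,"z": -40,"ax": 0,"ay": 0,"az": 0},{"x": 7.6,"y": -2.4,"z": -50,"ax": 0,"ay": 0,"az": 0},{"x": 0,"y": 0,"z": -50,"ax": 0,"ay": 0,"az": 0},{"x": 0,"y": 0,"z": -33,"ax": 0,"ay": 0,"az": 0},{"x": 0,"y": 0,"z": -14,"ax": 0,"ay": 0,"az": 0}]}}

```text
t: 10.4
ee_pos: [0.5848, -0.2792, 0.0672]
eef_rot: [[-0.003, 0.252, 0.968], [0.001, 0.968, -0.252], [-1.0, 0.0, -0.003]]
ft_force: [-0.1, 0.5, -0.3]
width: 0.482
```

Call:
{"fn": "step_arm", "kwargs": {"plan": [{"x": 0,"y": 0,"z": 0,"ax": 0,"ay": 0,"az": 0},{"x": 0,"y": 0,"z": 0,"ax": 0,"ay": 0,"az": 0},{"x": 0,"y": 0,"z": 0,"ax": 0,"ay": 0,"az": 0},{"x": 0,"y": 0,"z": 0,"ax": 0,"ay": 0,"az": 0}], "fingers": 0, "force": 12}}

```text
t: 10.9
ee_pos: [0.5866, -0.28, 0.0704]
eef_rot: [[0.002, 0.253, 0.967], [-0.0, 0.967, -0.253], [-1.0, 0.0, 0.002]]
ft_force: [0.5, 0.4, 2.7]
width: 0.128
```

```bash
python3 - <<'E'
from m import *
print(st()["wrist_torque"])
E
```

```text
t 10.9 pos [ 0.5866 -0.28    0.0704] jaw 75.33 F [0.5373 0.424  2.693 ] w 11.9 q [ 42.  48. -33.  90.  31.  52.  73.]
[ 0.3284 -0.2127 -0.0166]
```

Call:
{"fn": "step_arm", "kwargs": {"plan": [{"x": 0,"y": 0,"z": 0,"ax": 0,"ay": 0,"az": 0},{"x": 0,"y": 0,"z": 10,"ax": 0,"ay": 0,"az": 0},{"x": 0,"y": 0,"z": 25,"ax": 0,"ay": 0,"az": 0},{"x": 0,"y": 0,"z": 55,"ax": 0,"ay": 0,"az": 0},{"x": 0,"y": 0,"z": 60,"ax": 0,"ay": 0,"az": 0}], "force": 45}}

```text
t: 11.52
ee_pos: [0.5849, -0.2805, 0.2201]
eef_rot: [[-0.002, 0.253, 0.967], [0.0, 0.967, -0.253], [-1.0, -0.0, -0.002]]
ft_force: [1.0, -0.3, -0.3]
width: 0.123
```

Call:
{"fn": "step_arm", "kwargs": {"plan": [{"x": -10,"y": 25,"z": 10,"ax": 0,"ay": 0,"az": -0.14},{"x": -10,"y": 38,"z": 10,"ax": 0,"ay": 0,"az": -0.14},{"x": -10,"y": 38,"z": 0,"ax": 0,"ay": 0,"az": -0.14},{"x": -10,"y": 38,"z": 0,"ax": 0,"ay": 0,"az": -0.14},{"x": -10,"y": 38,"z": 0,"ax": 0,"ay": 0,"az": -0.14}]}}

```text
t: 12.15
ee_pos: [0.5352, -0.1021, 0.2396]
eef_rot: [[0.0, 0.82, 0.573], [-0.0, 0.573, -0.82], [-1.0, -0.0, 0.0]]
ft_force: [-0.4, -1.0, 0.1]
width: 0.123
```

Call:
{"fn": "step_arm", "kwargs": {"plan": [{"x": -10,"y": 38,"z": 0,"ax": 0,"ay": 0,"az": -0.14},{"x": -10,"y": 38,"z": 0,"ax": 0,"ay": 0,"az": -0.14},{"x": -10,"y": 38,"z": 0,"ax": 0,"ay": 0,"az": -0.14},{"x": -10,"y": 30,"z": 0,"ax": 0,"ay": 0,"az": -0.14},{"x": -10,"y": 19,"z": 0,"ax": 0,"ay": 0,"az": -0.148}]}}

```text
t: 12.78
ee_pos: [0.4851, 0.0617, 0.2396]
eef_rot: [[0.0, 0.995, -0.095], [0.0, -0.095, -0.995], [-1.0, 0.0, -0.0]]
ft_force: [-0.6, -0.7, -0.3]
width: 0.125
```

Call:
{"fn": "step_arm", "kwargs": {"plan": [{"x": 0,"y": 0,"z": 0,"ax": 0,"ay": 0,"az": 0},{"x": 0,"y": 0,"z": 0,"ax": 0,"ay": 0,"az": 0}]}}

```text
t: 13.02
ee_pos: [0.4863, 0.0586, 0.2393]
eef_rot: [[0.0, 0.996, -0.092], [-0.001, -0.092, -0.996], [-1.0, 0.0, 0.001]]
ft_force: [-0.1, -0.3, -0.2]
width: 0.127
```

```bash
python3 - <<'E'
from m import *
print(st()["wrist_torque"])
P={n:imaging.capture(n) for n in("wrist","top")};w=P["wrist"];save(w,"w6")
cv2.imwrite("pics/t6.png",cv2.cvtColor(P["top"]["color"],cv2.COLOR_RGB2BGR))
for t in["pocket","green_holder_grip","cap_grip"]:
  for n in P:
    print(t,n,[(np.round(d["uv"],1).tolist(),round(d["confidence"],2),onz(P[n],d["uv"],{"p":.045,"c":.15,"g":.25}[t[0]])[:2]) for d in imaging.spot_point(t,P[n])[:3]])
E
```

```text
t 13.025 pos [0.4863 0.0586 0.2393] jaw -5.29 F [-0.1356 -0.3167 -0.2028] w 11.8 q [  6.  21. -22. 105.   9.  56. -25.]
[ 0.021  -0.1165 -0.0434]
pocket wrist [([305.4, 170.6], 0.75, array([0.4815, 0.1101]))]
pocket top []
green_holder_grip wrist [([315.1, 309.8], 0.94, array([0.4866, 0.0575]))]
green_holder_grip top [([371.8, 238.6], 0.7, array([ 0.5082, -0.1241])), ([484.0, 206.0], 0.61, array([ 0.568 , -0.3504]))]
cap_grip wrist [([459.0, 53.9], 0.61, array([0.5975, 0.1881]))]
cap_grip top [([420.5, 283.2], 0.59, array([ 0.4231, -0.2331])), ([229.0, 212.2], 0.47, array([0.59, 0.18]))]
```

View pics/w6.png

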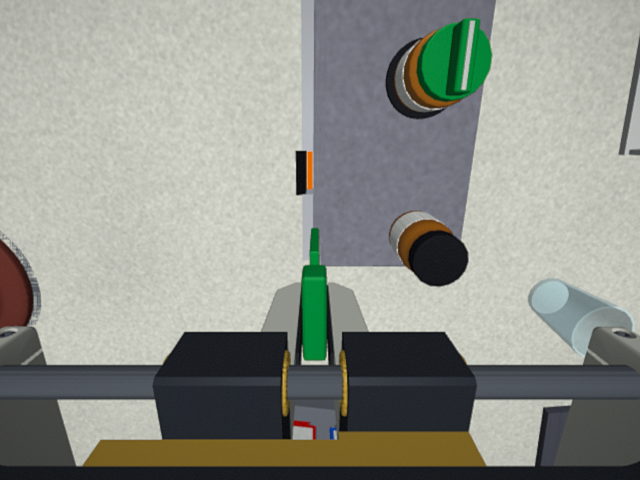

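The holder hangs straight in the jaws, rib (314,266)-(315,359). The pocket is ahead: black lip at columns 297-307, orange pad at 307-313, rows 151-194. The cap bar runs parallel to the rail, so the cap is tight.

```bash
python3 - <<'E'
from m import *
s=st();w=imaging.capture("wrist");c=w["color"].astype(int);h=cv2.cvtColor(w["color"],cv2.COLOR_RGB2HSV)
g=c.sum(2)/3
o=(abs(h[...,0].astype(int)-13)<10)&(h[...,1]>180)&(h[...,2]>150);o[:130]=0;o[215:]=0;o[:,:280]=0;o[:,340:]=0
k=(g<45);k[:130]=0;k[215:]=0;k[:,:285]=0;k[:,325:]=0
for n,m in(("orange",o),("black",k)):
    ys,xs=np.nonzero(m);print(n,len(xs),[ (y,xs[ys==y].min(),xs[ys==y].max()) for y in range(ys.min(),ys.max()+1,6)],ys.min(),ys.max())
    for z in(.023,.045,.054):
        print("  z",z,"ends",onz(w,(305,ys.min()),z)[:2],onz(w,(305,ys.max()+1),z)[:2])
for y in(155,172,190): print(y,g[y,290:326].astype(int))
gr=(abs(h[...,0].astype(int)-65)<15)&(h[...,1]>120);gr[:200]=0;gr[:,:295]=0;gr[:,335:]=0
ys,xs=np.nonzero(gr)
for y in range(ys.min(),ys.max()+1,6): x=xs[ys==y];print(y,x.min(),x.max(),int(h[y,x,2].mean()),end="; ")
print(ys.max()); np.save("T6.npy",w["T"])
E
```

```text
t 13.425 pos [0.4859 0.0595 0.2391] jaw -5.35 F [-0.2963 -0.362  -0.3316] w 12.0 q [  6.  21. -22. 105.   9.  56. -25.]
orange 176 [(153, np.int64(307), np.int64(311)), (159, np.int64(307), np.int64(311)), (165, np.int64(307), np.int64(311)), (171, np.int64(307), np.int64(311)), (177, np.int64(307), np.int64(311)), (183, np.int64(308), np.int64(311)), (189, np.int64(308), np.int64(311))] 153 189
  z 0.023 ends [0.4819 0.1284] [0.4777 0.0875]
  z 0.045 ends [0.4826 0.1293] [0.4787 0.0907]
  z 0.054 ends [0.4829 0.1297] [0.479  0.0921]
black 385 [(152, np.int64(299), np.int64(305)), (158, np.int64(297), np.int64(305)), (164, np.int64(297), np.int64(305)), (170, np.int64(297), np.int64(305)), (176, np.int64(297), np.int64(305)), (182, np.int64(297), np.int64(305)), (188, np.int64(297), np.int64(305)), (194, np.int64(297), np.int64(304))] 152 195
  z 0.023 ends [0.482  0.1295] [0.477  0.0806]
  z 0.045 ends [0.4827 0.1303] [0.478  0.0842]
  z 0.054 ends [0.483  0.1307] [0.4784 0.0857]
155 [208 208 203 202 204 185  72  13  16   9  20  18  15  17  14  19  49  99
 114 112 111 112 149 176 122 117 119 123 124 123 121 120 119 120 120 122]
172 [205 207 205 205 206 189 103  26  12  11  16  14  21  19  15  15  52 100
 115 112 110 112 149 176 122 117 121 126 127 125 122 119 120 119 122 123]
190 [194 199 203 207 208 198 147  39  17  15  14  12  16  13  14  18  62 122
 141 140 139 138 141 136 128 129 125 119 120 125 126 124 126 128 127 128]
228 313 317 104; 234 311 318 98; 240 311 318 99; 246 310 317 99; 252 310 318 147; 258 310 318 133; 264 310 318 122; 270 303 325 98; 276 302 325 111; 282 302 325 132; 288 302 326 130; 294 301 326 127; 300 301 326 126; 306 301 326 126; 312 302 326 128; 318 302 326 128; 324 302 326 127; 330 302 326 126; 336 302 326 126; 342 302 326 125; 348 303 325 129; 354 304 325 130; 359
```

```bash
python3 - <<'E'
from m import *
s=st();w=imaging.capture("wrist");T=w["T"]
u=np.array([np.cos(np.radians(-5.3)),np.sin(np.radians(-5.3))]);v=np.array([-u[1],u[0]])
def q(n,uv,z): X=onz(w,uv,z);print(n,X[:2],"uv-frame",X[:2]@u,X[:2]@v)
q("lip outer",(296.3,172),.054);q("lip inner",(306.3,172),.054);q("lip inner45",(306.3,172),.045);q("orange right@23",(312,172),.023);q("shelf edge",(312,172),.065);q("shelf edge2",(314,172),.065)
q("lip ends",(301,151.5),.054);q("lip ends",(301,195.5),.054)
zt=s["ee_pos"][2]+.0188+.009
q("rib far",(314,268),zt);q("rib near",(314,359.5),zt);q("rib l",(301.5,310),zt);q("rib r",(326.5,310),zt)
q("foot far end approx",(314.5,227),s["ee_pos"][2]-.064)
print("tcp",s["ee_pos"][:2]@u,s["ee_pos"][:2]@v)
E
```

```text
t 13.475 pos [0.4859 0.0597 0.2391] jaw -5.34 F [ 0.0367 -0.072  -0.4411] w 11.8 q [  6.  21. -22. 105.   9.  56. -25.]
lip outer [0.4719 0.1117] uv-frame 0.45956382336286083 0.15476855405813628
lip inner [0.4822 0.1107] uv-frame 0.46995877911806805 0.1547635195885312
lip inner45 [0.4819 0.1098] uv-frame 0.4697384258561995 0.1538760390574358
orange right@23 [0.4876 0.1071] uv-frame 0.47564875113920885 0.1517035188496814
shelf edge [0.4883 0.1112] uv-frame 0.4759670198252761 0.15584543855014862
shelf edge2 [0.4903 0.111 ] uv-frame 0.4779806359556533 0.155844463318561
lip ends [0.4789 0.1317] uv-frame 0.4647093076305707 0.17533801301477686
lip ends [0.4742 0.0868] uv-frame 0.4641397311716236 0.1302350144323999
rib far [0.4886 0.0889] uv-frame 0.47827959169528383 0.13361595893974101
rib near [0.4841 0.0408] uv-frame 0.47824141578033413 0.08535392869645736
rib l [0.4808 0.0685] uv-frame 0.47244264412138215 0.11258336106013017
rib r [0.4924 0.0674] uv-frame 0.4840828357739852 0.11258237519474094
foot far end approx [0.4883 0.0833] uv-frame 0.4784890005768554 0.12800591374111714
tcp 0.4783094654876004 0.10428942403633173
```

```bash
python3 - <<'E'
from m import *
s=manip.read_state();w=imaging.capture("wrist");h=cv2.cvtColor(w["color"],cv2.COLOR_RGB2HSV)
print(h[222:300,314,2].tolist());print(h[350:364,314].tolist())
u=np.array([np.cos(np.radians(-5.3)),np.sin(np.radians(-5.3))]);v=np.array([-u[1],u[0]])
zt=s["ee_pos"][2]+.0278
for y,z in((267,zt-.018),(268,zt-.018),(276,zt),(279,zt),(281,zt),(227,zt-.062),(227,zt-.092),(229,zt-.092)): print(y,round(z,3),onz(w,(314,y),z)[:2]@v)
E
```

```text
[127, 128, 126, 128, 133, 115, 102, 99, 99, 100, 102, 101, 102, 100, 100, 102, 99, 102, 101, 102, 102, 102, 100, 101, 102, 104, 101, 99, 100, 131, 154, 141, 137, 138, 136, 138, 137, 136, 139, 137, 138, 139, 126, 103, 98, 99, 100, 101, 102, 102, 103, 103, 103, 104, 117, 145, 159, 152, 146, 141, 137, 138, 139, 137, 137, 138, 138, 138, 137, 136, 139, 136, 139, 138, 137, 138, 136, 139]
[[72, 255, 134], [72, 255, 135], [72, 255, 136], [72, 255, 134], [72, 255, 134], [72, 255, 135], [72, 255, 134], [72, 255, 135], [72, 255, 135], [69, 217, 120], [57, 49, 140], [42, 17, 190], [33, 13, 212], [33, 12, 213]]
267 0.249 0.12698673422022683
268 0.249 0.12644435712284033
276 0.267 0.12986051186963474
279 0.267 0.12839305812212295
281 0.267 0.12740990364078092
227 0.205 0.13608383441995814
227 0.175 0.12806529088036286
229 0.175 0.12658149856655854
```

Call:
{"fn": "step_arm", "kwargs": {"plan": [{"x": -0.5,"y": 25,"z": -20,"ax": 0,"ay": 0,"az": 0},{"x": 0,"y": 21.7,"z": -40,"ax": 0,"ay": 0,"az": 0},{"x": 0,"y": 0,"z": -30,"ax": 0,"ay": 0,"az": 0},{"x": 0,"y": 0,"z": -19,"ax": 0,"ay": 0,"az": 0},{"x": 0,"y": 0,"z": 0,"ax": 0,"ay": 0,"az": 0}]}}

```text
t: 14.2
ee_pos: [0.4844, 0.1064, 0.129]
eef_rot: [[-0.003, 0.996, -0.092], [-0.001, -0.092, -0.996], [-1.0, -0.003, 0.001]]
ft_force: [-0.6, 0.8, 0.2]
width: 0.123
```

```bash
python3 - <<'E'
from m import *
s=st();u=np.array([np.cos(np.radians(-5.3)),np.sin(np.radians(-5.3))]);v=np.array([-u[1],u[0]])
print(s["ee_pos"][:2]@u,s["ee_pos"][:2]@v)
P={n:imaging.capture(n) for n in("wrist","scene")};s=st()
a=P["wrist"]["color"][130:330,210:420];a=cv2.resize(a,(630,600))
cv2.imwrite("pics/w7.png",cv2.cvtColor(a,cv2.COLOR_RGB2BGR))
E
```

```text
t 14.2 pos [0.4844 0.1064 0.129 ] jaw -5.3 F [-0.5798  0.8196  0.186 ] w 11.4 q [ -2.  30. -19. 112.  15.  40. -35.]
0.47247328257487886 0.15073659568293882
t 14.3 pos [0.4858 0.1069 0.1307] jaw -5.32 F [ 0.3982 -0.2207 -0.2079] w 12.1 q [ -2.  30. -19. 112.  15.  40. -35.]
```

View pics/w7.png

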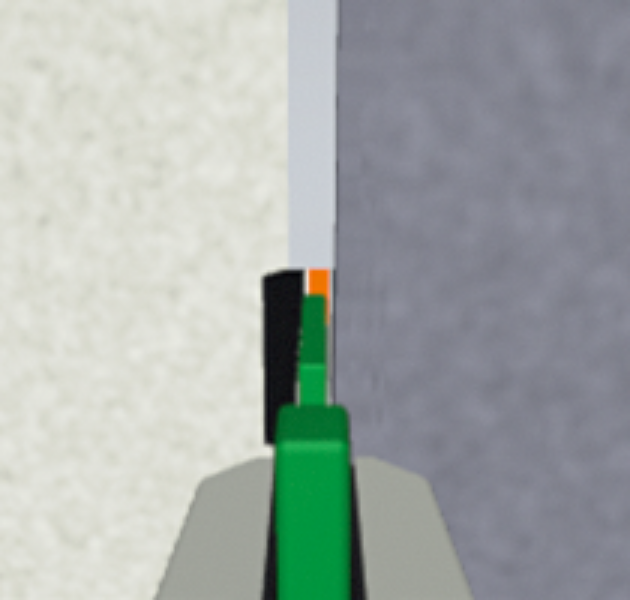

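```bash
python3 - <<'E'
from m import *
s=st();w=imaging.capture("wrist");
u=np.array([np.cos(np.radians(-5.3)),np.sin(np.radians(-5.3))]);v=np.array([-u[1],u[0]])
zt=s["ee_pos"][2]+.0276
def q(n,c,r,z): X=onz(w,(210+c/3,130+r/3),z)[:2];print(n,round(z,3),"u",X@u,"v",X@v)
q("lip far",285,270,.054);q("lip far",285,270,.045);q("slot far (orange)",318,269,.045);q("slot far",318,269,.023);q("lip near",268,443,.054);q("lip near",268,443,.045)
q("shoulder far",313.5,295,zt-.062);q("frame top far",313,364,zt-.018);q("rib far",313,437,zt)
q("lip inner",303,290,.045);q("lip inner",303,290,.054);q("shelf edge",335,290,.065)
print("tcp",s["ee_pos"][:2]@u,s["ee_pos"][:2]@v)
E
```

```text
t 14.3 pos [0.4858 0.1069 0.1307] jaw -5.32 F [ 0.3982 -0.2207 -0.2079] w 12.1 q [ -2.  30. -19. 112.  15.  40. -35.]
lip far 0.054 u 0.46701397114216264 v 0.1770745288450307
lip far 0.045 u 0.46675713052241297 v 0.1748751386297224
slot far (orange) 0.045 u 0.4753159479937961 v 0.175139055019905
slot far 0.023 u 0.4754379609544887 v 0.1697858897758562
lip near 0.054 u 0.46211469567936314 v 0.1301091859592653
lip near 0.045 u 0.4616757336427383 v 0.12616394682092102
shoulder far 0.096 u 0.4741029769339065 v 0.18206188356446232
frame top far 0.14 u 0.473980401438271 v 0.18214701890522614
rib far 0.158 u 0.47397194511182644 v 0.17679510459090286
lip inner 0.045 u 0.47140865292887973 v 0.16951218365647214
lip inner 0.054 u 0.4714987791841834 v 0.1719037865608292
shelf edge 0.065 u 0.4792955966100997 v 0.1748246619789886
tcp 0.4738769635403808 0.15128353368340025
```

The crop shows the tongue hanging just above the mouth. The slot runs from column 303 to 335 and the holder is centred at 313, so it needs about 1.3 mm towards the shelf. Along the edge it is centred.

Call:
{"fn": "step_arm", "kwargs": {"plan": [{"x": 1.3,"y": 0,"z": -3,"ax": 0,"ay": 0,"az": 0},{"x": 0,"y": 0,"z": -8,"ax": 0,"ay": 0,"az": 0},{"x": 0,"y": 0,"z": -8,"ax": 0,"ay": 0,"az": 0},{"x": 0,"y": 0,"z": -6,"ax": 0,"ay": 0,"az": 0},{"x": 0,"y": 0,"z": 0,"ax": 0,"ay": 0,"az": 0}]}}

```text
t: 14.98
ee_pos: [0.4864, 0.1063, 0.1044]
eef_rot: [[-0.001, 0.996, -0.093], [-0.0, -0.093, -0.996], [-1.0, -0.001, 0.0]]
ft_force: [-0.2, 0.4, -0.8]
width: 0.126
```

Call:
{"fn": "step_arm", "kwargs": {"plan": [{"x": 0,"y": 0,"z": -4,"ax": 0,"ay": 0,"az": 0},{"x": 0,"y": 0,"z": -4,"ax": 0,"ay": 0,"az": 0},{"x": 0,"y": 0,"z": 0,"ax": 0,"ay": 0,"az": 0}]}}

```text
t: 15.35
ee_pos: [0.4864, 0.1066, 0.0968]
eef_rot: [[-0.001, 0.996, -0.093], [-0.0, -0.093, -0.996], [-1.0, -0.001, 0.0]]
ft_force: [0.0, -1.2, 0.0]
width: 0.125
```

Call:
{"fn": "step_arm", "kwargs": {"plan": [{"x": 0,"y": 0,"z": -5,"ax": 0,"ay": 0,"az": 0},{"x": 0,"y": 0,"z": -5,"ax": 0,"ay": 0,"az": 0},{"x": 0,"y": 0,"z": -5,"ax": 0,"ay": 0,"az": 0},{"x": 0,"y": 0,"z": -2,"ax": 0,"ay": 0,"az": 0},{"x": 0,"y": 0,"z": 0,"ax": 0,"ay": 0,"az": 0}]}}

```text
t: 15.98
ee_pos: [0.4868, 0.1067, 0.0803]
eef_rot: [[0.0, 0.996, -0.093], [0.0, -0.093, -0.996], [-1.0, 0.0, -0.0]]
ft_force: [-0.6, 0.2, 4.4]
width: 0.119
```

Call:
{"fn": "step_arm", "kwargs": {"plan": [{"x": 0,"y": 0,"z": -2,"ax": 0,"ay": 0,"az": 0},{"x": 0,"y": 0,"z": -2,"ax": 0,"ay": 0,"az": 0},{"x": 0,"y": 0,"z": 0,"ax": 0,"ay": 0,"az": 0}]}}

```text
t: 16.35
ee_pos: [0.4871, 0.1068, 0.0797]
eef_rot: [[0.002, 0.996, -0.093], [-0.001, -0.093, -0.996], [-1.0, 0.003, 0.001]]
ft_force: [-6.0, -2.1, 28.9]
width: 0.125
```

Call:
{"fn": "step_arm", "kwargs": {"plan": [{"x": 0,"y": 0,"z": 1.5,"ax": 0,"ay": 0,"az": 0},{"x": 0,"y": 0,"z": 0,"ax": 0,"ay": 0,"az": 0},{"x": 0,"y": 0,"z": 0,"ax": 0,"ay": 0,"az": 0}]}}

```text
t: 16.73
ee_pos: [0.487, 0.1067, 0.0799]
eef_rot: [[0.002, 0.996, -0.093], [-0.0, -0.093, -0.996], [-1.0, 0.002, 0.0]]
ft_force: [-3.9, -1.2, 19.3]
width: 0.123
```

```bash
python3 - <<'E'
from m import *
st()
P={n:imaging.capture(n) for n in("wrist","scene")};st()
a=P["wrist"]["color"][100:360,180:460];b=P["scene"]["color"][150:390,180:440]
a=cv2.resize(a,(400,371));b=cv2.resize(b,(400,369));
cv2.imwrite("pics/w8.png",cv2.cvtColor(np.hstack([a[:369],b]),cv2.COLOR_RGB2BGR))
E
```

```text
t 16.725 pos [0.487  0.1067 0.0799] jaw -5.33 F [-3.8833 -1.1893 19.2834] w 11.5 q [ -3.  34. -17. 115.  17.  33. -38.]
t 16.825 pos [0.487  0.1067 0.0799] jaw -5.33 F [-3.406  -0.9259 18.69  ] w 11.8 q [ -3.  34. -17. 115.  17.  33. -38.]
```

View pics/w8.png

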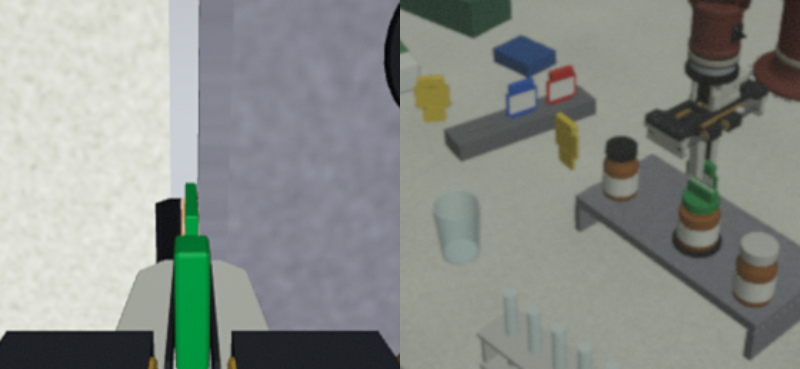

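The holder sits on the rail at the predicted height. Blue, red, the jars and the decoys stand undisturbed, and the cap bar is parallel to the edge.

```bash
python3 -c "
from m import *
ticket.sign_off(); st()"
```

```text
the job is handed in; nothing more can be done
the job is handed in; nothing more can be done
```

I turned the green cap clockwise to its stop, then took the green label holder out of its stand and pressed it into the pocket. I handed the job in at about 17 s of the 59 s, with the arm still gripping the holder and pushing it down.

- **Cap:** at the end of the turn the resisting torque rose to 0.41 N m, against 0.12 N m of friction. Reading the bar by hand gives about -96°, against -95.5° for the shelf edge. One automatic fit disagreed by about 8°. I rejected it because the centre it gave was also wrong, most likely from picking up the jar's pale label; later views showed the bar parallel to the rail.
- **Holder:** the tongue went in without side force. At 80 mm tool height, as predicted for home, the force jumped from 4.4 N to 29 N within 0.6 mm, which fits the shoulders landing on the rail. I eased off to a steady 19 N or so, well above the 5.6 N spring. The pad's travel was not measured directly.
- **Other things:** the last view showed the red and blue holders, both side jars, the beaker and the slide box in place. The dish was outside that view and I did not check it at the end.

The first move calls were refused because their rows lacked the zero turn values, so nothing moved.

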